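# Put the spice jar back on the revolving rack, bring the salt round and hold it

### The arm

A 6-joint arm with a two-finger parallel gripper is mounted at the origin on a cart in front of the work surface, level with it; the furniture and walls round the work are solid. World frame = base frame: x ahead of the robot, y to its left, z up, the work surface at z = 0. Lengths are in m, angles in rad, forces in N, time in s.
With the tool pointing down it reaches from about 0.3 to 0.775 m from the base axis. Payload 14.6 kg.
Tool frame: the origin (TCP) lies at the very end of the fingers, on their centre line; the grasp point (between the pads) lies 19 mm behind it; z points along the fingers, y is the line along which they close (so a half turn about z gives the same grasp; the last joint's range is limited). The gripper opens to 94 mm and grips with 3 to 60 N. Pads are 16 mm wide; open, the fingers measure 119 mm over their backs; the gripper's body (75 mm by 177 mm) begins 78 mm behind the grasp point.
Start: joints at [1.109, 0.3, 1.521, -0, 1.321, -0.067], TCP at [0.212, 0.508, 0.205] pointing down, gripper open.
Joint ranges: [-3.03, 3.03], [-0.79, 2.21], [0.23, 2.52], [-1.04, 4.18], [0, 3.07], [-2.55, 2.55]. Speed limits (rad/s): [2.22, 2.22, 2.57, 3.14, 3.14, 3.14].

### API

Orientations are given as [roll, pitch, yaw] about the fixed x, y, z axes, in that order (R = Rz(yaw) Ry(pitch) Rx(roll)).
In Python, from station import * gives the robot as it stands.
- The arm moves only by the tool jog_arm, never from a script. Its argument "rows" is a list of rows, each a list of 3 entries, a list of its own where there are three numbers: the shift along the tool's x, y, z in m, then the turn about the tool's z in degrees, then the finger opening in m, from 0 to 0.094. A call has 1 to 12 rows; each row shifts and turns the commanded pose from where the row before left it, along the tool's axes as they then stand; what a row does not reach is not made up. A row lasts 1/12 s, in which the tool goes at most 41.7 mm and 7.16 degrees, less where a joint would pass 70% of its speed; a pose out of reach is approached as far as the arm can. A call is refused whole if a number of a shift passes 0.0417 or a number of a turn 7.16, either way. A call with a gripper value outside its range is refused whole. The fingers move at their own pace and stop on an object; "squeeze" is the grip in N (left out, the last holds). Time passes only in rows, so rows that do not move let the fingers close. It gives the time, the measured TCP pose, the force, the opening and the grip force at its end, in the units of the state.
- get_obs(): the state, without advancing time (a new reading comes with each control period).
- camera(name): name is "scene" or "top" or "wrist"; returns a dict with "image" (400x640x3 uint8, red, green, blue), "range_z" (400x640 float32, m along the optical axis (not along the pixel's ray), 0 where there is no reading), "K" (3x3 intrinsics, pixels), "world_from_camera" (4x4, takes a point from camera to world coordinates); the wrist camera has in their place "T_tool_cam" (4x4, takes a point from camera to tool coordinates, whose origin is the TCP and whose axes are the flange's). Camera axes: x right, y up, looking along -z (the intrinsics and any distortion apply to the point x, -y, -z); pixel columns grow to the right and rows downward; lengths in m; the calibration is good to about 2 mm. The wrist camera is an equidistant fisheye: a pixel r from the principal point sees the ray r / f radians off the axis. A picture is of the moment at which its call begins: read the wrist's pose just before it.
- hand_in(): hands the job in; it is judged then, once.
Trained networks look in a picture, given as the dict that the camera call returned (one of the last four; its "shot" number tells which), for a name from the list of things; names that differ only in an ending like _2 or _b are one class to them, and where a whole thing is asked for, a point or a joint stands for the part that bears it (a point fixed in the world has none). Each returns a list of dicts, best first, with "p" (0 to 1); they miss things now and then, are a little off and sometimes report something else, mostly with a low value. They report only what shows in the picture. A call takes as long as a camera call.
- search_frame(label, picture): "at" ([column, row] as shares, 0 to 1, of the picture: columns of its width, rows of its height, amid what is visible of it).
- spot_point(label, picture): "at" ([column, row] as shares, 0 to 1, of the picture: columns of its width, rows of its height: a listed point, or the origin of a listed thing).
The state is a dict: "time_s": time; "qpos": joint angles; "joint_vel": joint speeds; "tau": joint torques, N m; "ee_pos": TCP position; "eef_rot": TCP orientation; "force": force on the tool from outside, world axes, zero at the start; "moment": the same for the moment, N m; "grip_width": finger opening in m; "grip_force": force on a finger pad.
Only numpy, scipy, OpenCV 4.12 (cv2) and the standard library are available. Lean on these libraries where they do the work, as an engineer would, in place of code of your own. Each camera call takes 0.05 s, during which the arm holds its last target. There are 200 camera calls.

### The job

I am done with the spice jar that stands by itself on the worktop: set it down gently and upright in the free place on the disc of the revolving spice rack, just inside the opening in the wire rail, and let go of it. Then take the rack by its round wooden knob and turn the disc steadily by the knob, not by the jars, until the salt shaker stands in the middle of the opening. Finish while still gripping the knob and holding the disc still, with every jar upright on the disc, so that I can lift the salt out; leave everything else on the worktop where it is.

Things in the scene. Friction and masses are not known exactly. Their poses are not given: they have to be found in the camera images.
- carousel: Fixed foot of the revolving spice rack: round pale wooden base, 244 mm across, 11.5 mm high, fixed to the worktop. Origin: centre of its underside, at worktop height, on the disc's axis; z up. Its own -x points to its front, through the middle of the opening in the wire rail. On it turns a wooden disc of radius 107 mm, top 24 mm above the worktop, with a 13 mm steel post in the middle.
- opening (a point): Middle of the opening at the front of the wire rail, 116 mm from the disc's axis, 54 mm above the worktop. The rail is fixed to the foot: two 5 mm steel wires at heights 42 and 66 mm on posts, all round the disc at radius 116 mm (113 mm inside) except for a gap of about 90 mm here; its two ends are turned outwards.
- free_place (a point): Centre of the free place, on top of the disc as it stands at the start (24 mm above the worktop), just inside the opening and 80 mm from the disc's axis; the point itself is fixed to the foot and does not turn. The five jars stand on the other places, their centres also about 80 mm from the axis, about 60 degrees apart.
- carousel_disc (a joint): Angle of the disc about the rack's upright axis, rad; grows anticlockwise seen from above. It turns through several whole turns either way, starts at any value (only differences mean something) and carries the jars round by friction. It stays where it is left; friction about 0.08 N m and a greased, damped feel (0.12 N m per rad/s); the jars rock or tip if it is jerked; no spring, no click stops.
- knob_mid (a point): Centre of the round wooden knob on top of the post, on the axis of the disc and fixed to the disc, 158 mm above the worktop. The knob is 42 mm in diameter and 35 mm high (141 to 176 mm above the worktop); the jars' tops reach up to 130 mm. It is round: grip it from above at any yaw.
- stray_mid (a point): Half-way up the spice jar that stands alone on the worktop, to the right of the rack: a straight round glass jar with a screw cap, 106 mm high, 46 mm in diameter, about 0.19 kg; this point is 53 mm above its bottom, z runs up through its cap. The cap is its top 20 mm. Standing on the disc this point is 77 mm above the worktop.
- salt_shaker_mid (a point): Half-way up the salt shaker, one of the five on the disc: the shortest of them, 90 mm high, 44 mm in diameter, a waisted glass body with a domed pierced top instead of a flat screw cap; this point is 45 mm above its bottom. It starts about 60 or 120 degrees to either side of the opening.
- jar_a_mid (a point): Half-way up (53 mm) a spice jar on the disc, 106 mm high, 46 mm in diameter, with a flat screw cap.
- jar_b_mid (a point): Half-way up (53 mm) a second spice jar on the disc, 106 mm high, 46 mm in diameter, with a flat screw cap.
- jar_d_mid (a point): Half-way up (53 mm) a third spice jar on the disc, 106 mm high, 45 mm in diameter, with a flat screw cap.
- jar_e_mid (a point): Half-way up (48.5 mm) a fourth spice jar on the disc, 97 mm high, 46 mm in diameter, with a flat screw cap; starts opposite the opening.
- stray_jar: The lone spice jar as a solid; origin at the centre of its underside.
- salt_shaker: The salt shaker as a solid; origin at the centre of its underside.
- jar_a: First spice jar on the disc as a solid; origin at the centre of its underside.
- jar_b: Second spice jar on the disc, likewise.
- jar_d: Third spice jar on the disc, likewise.
- jar_e: Fourth spice jar on the disc (97 mm), likewise.
- pepper_mill: Bystander: dark wooden pepper mill, 58 mm across, 150 mm high, on the right of the rack; origin at the centre of its underside.
- mug: Bystander: white mug, 80 mm across, 102 mm high, on the left; origin at the centre of its underside.
- tea_box: Bystander: box 68 x 122 x 82 mm at the back left; origin at the centre of its underside.
- honey_jar: Bystander: squat glass jar, 64 mm across, 98 mm high, on the left; origin at the centre of its underside.
- sardine_tin: Bystander: flat tin 63 x 105 x 26 mm at the back; origin at the centre of its underside.

How it is judged:
By the outcome, as a careful person would: the job done as asked, in the order asked, and still so for the second after the job is handed in, while the arm keeps its last pose, push and grip.
It also fails if it takes over 64 s, if anything falls off the work surface, if the arm or the gripper's body presses on something with over 40 N, if the wrist force passes 120 N, or if a joint passes its speed limit or range.

## Working session

There is one attempt and no reset: what is moved stays moved. The work goes in short steps, Python scripts to look and compute and a tool call to move; the robot and the scene stay as the last step left them, time stands still between calls to the robot, and variables do not carry over. Pictures are saved under pics/ and viewed, at most 10 in all, crops included, and the job is handed in when it is done.

Besides the shell and the picture viewer there is one more tool, called after ">>>" as name(argument=value, ...), one argument or row to a line, values as JSON. jog_arm: Moves the arm, as the interface text tells. Its arguments: {"type":"object","properties":{"rows":{"type":"array","items":{"type":"array"}},"squeeze":{"type":"number"}},"required":["rows"]}

```bash
mkdir -p pics
cat > h.py <<'E'
from station import *
import numpy as np, cv2
def w(pic,at):
    "share -> world point on visible surface"
    r=pic["range_z"];u=at[0]*640;v=at[1]*400
    iu,iv=int(np.clip(u,2,637)),int(np.clip(v,2,397))
    p=r[iv-2:iv+3,iu-2:iu+3];p=p[p>0];d=np.median(p)
    K=pic["K"];c=np.array([(u-K[0,2])/K[0,0]*d,-(v-K[1,2])/K[1,1]*d,-d,1])
    return (pic["world_from_camera"]@c)[:3]
def ray(pic,at,z):
    "share -> world at height z"
    K=pic["K"];T=pic["world_from_camera"]
    d=T[:3,:3]@np.array([(at[0]*640-K[0,2])/K[0,0],-(at[1]*400-K[1,2])/K[1,1],-1]);o=T[:3,3]
    return o+d*(z-o[2])/d[2]
def cloud(pic):
    r=pic["range_z"].astype(float);K=pic["K"];v,u=np.mgrid[0:400,0:640]
    c=np.stack([(u+.5-K[0,2])/K[0,0]*r,-(v+.5-K[1,2])/K[1,1]*r,-r,np.ones_like(r)],-1)
    return (c@pic["world_from_camera"].T)[...,:3],r>0
E
python3 - <<'E'
from h import *
np.set_printoptions(precision=3,suppress=True)
o=get_obs();print(o["time_s"],o["ee_pos"],o["eef_rot"])
H={"knob_mid":.158,"free_place":.024,"opening":.054,"stray_mid":.053,"salt_shaker_mid":.069,"jar_a_mid":.077,"jar_e_mid":.0725,"carousel":0,"pepper_mill":0,"mug":0}
for n in("scene","top"):
    p=camera(n);cv2.imwrite(f"pics/{n}.png",p["image"][...,::-1])
    print(n,p["world_from_camera"][:3,3])
    for l,z in H.items():
        for r in spot_point(l,p)[:5 if 'jar' in l else 2]:print(l,round(r["p"],2),np.array(r["at"])*[640,400],ray(p,r["at"],z))
E
```

```text
0.0 [0.211 0.507 0.205] [-3.14  -0.     2.747]
scene [-0.208 -0.604  1.073]
knob_mid 0.72 [287.808 197.8  ] [0.542 0.206 0.158]
free_place 0.74 [277.888 248.6  ] [0.459 0.175 0.024]
opening 0.68 [273.28 243.92] [0.445 0.177 0.054]
opening 0.48 [408.512 262.4  ] [ 0.655 -0.167  0.054]
stray_mid 0.66 [376.896 297.32 ] [ 0.493 -0.175  0.053]
stray_mid 0.53 [278.016 212.08 ] [0.555 0.271 0.053]
salt_shaker_mid 0.61 [277.504 202.4  ] [0.576 0.293 0.069]
jar_a_mid 0.85 [266.368 218.12 ] [0.493 0.257 0.077]
jar_a_mid 0.41 [292.672 197.6  ] [0.62  0.266 0.077]
jar_a_mid 0.26 [249.792 195.   ] [0.534 0.381 0.077]
jar_e_mid 0.76 [304.576 199.08 ] [0.644 0.236 0.073]
jar_e_mid 0.32 [405.888 260.88 ] [ 0.639 -0.166  0.073]
carousel 0.75 [292.672 233.32 ] [0.555 0.206 0.   ]
pepper_mill 0.3 [279.872 211.92 ] [0.6   0.312 0.   ]
pepper_mill 0.27 [375.68 296.6 ] [ 0.529 -0.148  0.   ]
mug 0.75 [225.024 213.6  ] [0.469 0.444 0.   ]
mug 0.31 [305.472 233.88 ] [0.581 0.174 0.   ]
top [0.399 0.158 1.507]
knob_mid 0.59 [303.872 222.68 ] [0.548 0.205 0.158]
free_place 0.61 [307.776 253.6  ] [0.469 0.197 0.024]
opening 0.72 [315.2 259.8] [0.449 0.174 0.054]
opening 0.15 [330.176 233.6  ] [0.527 0.13  0.054]
stray_mid 0.7 [431.488 247.32 ] [ 0.488 -0.172  0.053]
stray_mid 0.38 [297.408 196.52 ] [0.639 0.229 0.053]
salt_shaker_mid 0.5 [280.512 217.8  ] [0.572 0.277 0.069]
jar_a_mid 0.79 [288.896 242.6  ] [0.498 0.251 0.077]
jar_e_mid 0.79 [297.6  193.92] [0.643 0.227 0.073]
carousel 0.68 [310.976 225.6  ] [0.556 0.188 0.   ]
carousel 0.52 [430.72 249.12] [ 0.485 -0.181  0.   ]
pepper_mill 0.7 [415.68 178.08] [ 0.708 -0.141  0.   ]
mug 0.89 [227.584 261.   ] [0.446 0.442 0.   ]
```

View pics/top.png

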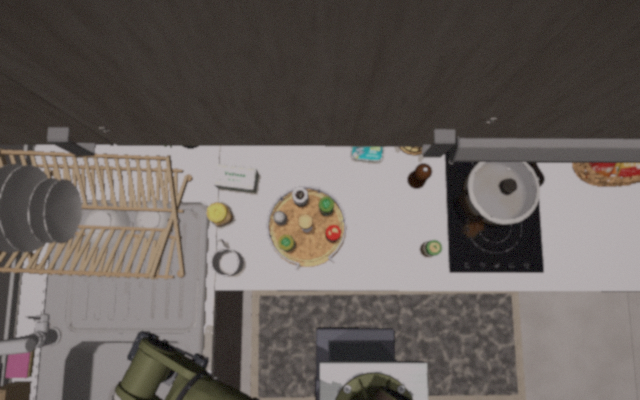

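View pics/scene.png

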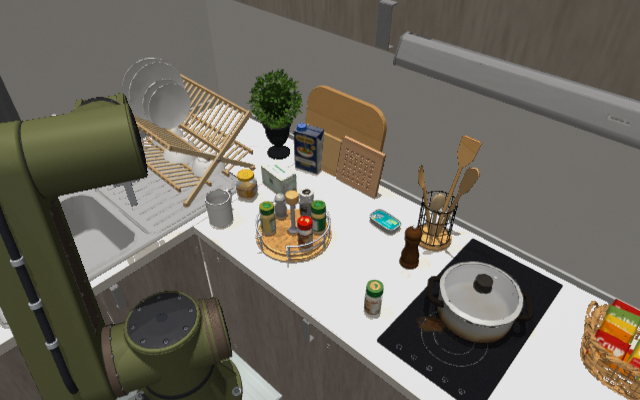

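Both views show the rack with its knob at about top px (306,222). The salt has a grey top, px (280,218), back-left. The free place is in front at px (310,254), and the lone jar is at px (432,248). I'll refine these with depth.

Run:
```python
from h import *
np.set_printoptions(precision=3,suppress=True)
for n in("top","scene"):
    p=camera(n);P,m=cloud(p);x,y,z=P[...,0],P[...,1],P[...,2]
    def rep(nm,s):
        q=P[s&m]; print(n,nm,len(q),((q.min(0)+q.max(0))/2),q.mean(0),q[:,2].max() if len(q) else 0)
    near=(np.hypot(x-.548,y-.2)<.13)
    rep("knob",near&(z>.15)&(np.hypot(x-.548,y-.2)<.05))
    rep("disc",(np.hypot(x-.548,y-.2)<.16)&(z>.006)&(z<.034))
    rep("stray",(np.hypot(x-.49,y+.175)<.06)&(z>.092))
    s=(near&(z>.095)&(z<.14)&(np.hypot(x-.548,y-.2)>.045)&m).astype(np.uint8)
    k,l,st,c=cv2.connectedComponentsWithStats(s)
    for i in range(1,k):
        if st[i,4]>6: rep(f"jar px{c[i]}",l==i)
    if n=="top":cv2.imwrite("pics/topc.png",cv2.resize(p["image"][170:285,245:365,::-1],None,fx=5,fy=5,interpolation=cv2.INTER_CUBIC))
```

```text
top knob 181 [0.55  0.2   0.168] [0.549 0.2   0.172] 0.18195173252514762
top disc 3243 [0.546 0.199 0.02 ] [0.538 0.199 0.021] 0.0339204857874309
top stray 203 [ 0.483 -0.168  0.104] [ 0.483 -0.167  0.106] 0.11563790253916872
top jar px[299.627 195.139] 209 [0.632 0.218 0.114] [0.63  0.218 0.12 ] 0.1292576094753506
top jar px[325.809 204.288] 215 [0.604 0.143 0.116] [0.603 0.142 0.128] 0.13723670551956868
top jar px[278.703 216.225] 111 [0.571 0.279 0.108] [0.57  0.278 0.109] 0.12023754802258835
top jar px[332.68  232.365] 203 [0.523 0.123 0.118] [0.522 0.123 0.129] 0.1372017968891639
top jar px[285.737 242.178] 213 [0.495 0.255 0.117] [0.494 0.255 0.128] 0.13857405135995626
scene knob 154 [0.548 0.196 0.164] [0.545 0.191 0.166] 0.1770695523699115
scene disc 1706 [0.547 0.192 0.02 ] [0.514 0.179 0.019] 0.03392505379000177
scene stray 227 [ 0.482 -0.172  0.1  ] [ 0.48  -0.173  0.102] 0.10856188287755475
scene jar px[306.109 194.737] 175 [0.631 0.214 0.11 ] [0.627 0.21  0.114] 0.12493493678336343
scene jar px[279.243 197.622] 74 [0.569 0.272 0.105] [0.567 0.27  0.105] 0.11514664255732099
scene jar px[266.344 209.393] 224 [0.495 0.252 0.115] [0.49  0.247 0.119] 0.1342033597946679
scene jar px[318.009 208.703] 222 [0.604 0.137 0.114] [0.599 0.133 0.118] 0.1323254841499777
scene jar px[304.177 224.65 ] 237 [0.524 0.119 0.115] [0.518 0.115 0.119] 0.1338281855039043
```

View pics/topc.png

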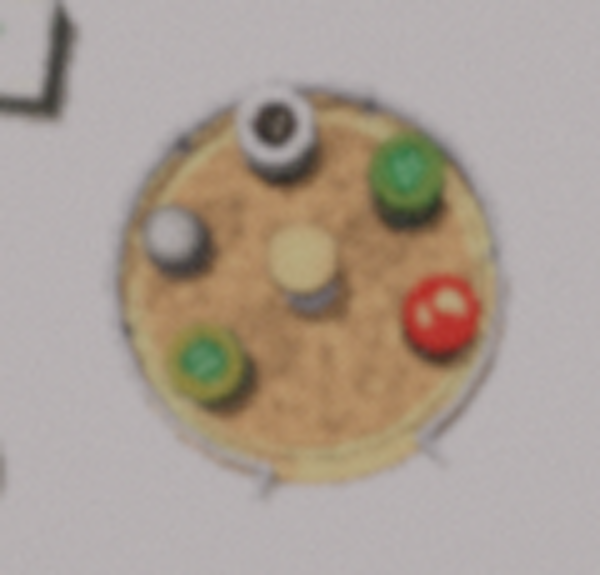

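>>> jog_arm(
  rows=[
    [[0,0,-0.02],0,0.094],
    [[0,-0.02,-0.02],0,0.094],
    [[0,-0.035,-0.01],0,0.094],
    [[0,-0.035,0],0,0.094],
    [[0,-0.035,0],0,0.094],
    [[0,-0.035,0],0,0.094],
    [[0,-0.035,0],0,0.094],
    [[0,-0.035,0],0,0.094],
    [[0,-0.035,0],0,0.094],
    [[0,-0.02,0],0,0.094],
    [[0,0,0],0,0.094],
    [[0,0,0],0,0.094],
  ],
)

```text
time_s: 2.2
ee_pos: [0.102, 0.2446, 0.256]
eef_rot: [3.139, 0.0, 2.746]
force: [0.3, 0.4, 0.5]
grip_width: 0.0941
grip_force: 0.0
```

The crop shows rail ends at crop px (265,485) and (432,450). That puts the opening at about 193° from the axis (0.547, 0.197), with jar_e opposite. The salt is at about 74°, so the disc needs roughly +119°.

>>> jog_arm(
  rows=[
    [[0,0,0],-5.65,0.094],
    [[0,0,0],-5.65,0.094],
    [[0,0,0],-5.65,0.094],
    [[0,0,0],-5.65,0.094],
    [[-0.02,0,0],0,0.094],
    [[-0.035,0,0],0,0.094],
    [[-0.04,0,0],0,0.094],
    [[-0.04,0,0],0,0.094],
    [[-0.04,0,0],0,0.094],
    [[-0.035,0,0],0,0.094],
    [[-0.02,0,0],0,0.094],
    [[0,0,0],0,0.094],
  ],
)

```text
time_s: 3.2
ee_pos: [0.3353, 0.2445, 0.2541]
eef_rot: [-3.14, -0.002, 3.139]
force: [-0.4, 0.7, 0.7]
grip_width: 0.094
grip_force: 0.0
```

```bash
cat >> h.py <<'E'
from scipy.spatial.transform import Rotation as Rn
def wcam(z,labels,name):
    "wrist picture: spot labels, intersect with heights -> world"
    o=get_obs();p=camera("wrist");T=np.eye(4);T[:3,:3]=Rn.from_euler("xyz",o["eef_rot"]).as_matrix();T[:3,3]=o["ee_pos"]
    W=T@p["T_tool_cam"];K=p["K"];cv2.imwrite(f"pics/{name}.png",p["image"][...,::-1]);print("cam",W[:3,3],W[:3,2])
    for l in labels:
        for r in spot_point(l,p)[:2]:
            a=np.array(r["at"])*[640,400];d=(a-[K[0,2],K[1,2]])/[K[0,0],K[1,1]];th=np.hypot(*d)
            v=np.r_[d/th*np.sin(th),np.cos(th)]*[1,-1,-1];v=W[:3,:3]@v
            print(l,round(r["p"],2),a,W[:3,3]+v*(z[l]-W[2,3])/v[2])
H={"knob_mid":.158,"free_place":.024,"opening":.054,"stray_mid":.053,"salt_shaker_mid":.069,"jar_a_mid":.077,"jar_e_mid":.0725,"carousel":0}
E
python3 - <<'E'
from h import *
np.set_printoptions(precision=3,suppress=True)
print(get_obs()["ee_pos"],get_obs()["eef_rot"],get_obs()["qpos"])
wcam(H,["knob_mid","free_place","opening","carousel","salt_shaker_mid","jar_e_mid"],"w1")
E
```

```text
[0.335 0.245 0.254] [-3.14  -0.002  3.139] [ 0.542 -0.045  1.795 -0.     1.393 -1.026]
cam [0.27  0.245 0.434] [-0.224  0.003  0.975]
knob_mid 0.47 [239.616 289.8  ] [0.439 0.159 0.158]
free_place 0.64 [280.704 262.   ] [0.47  0.185 0.024]
salt_shaker_mid 0.76 [344.192 334.6  ] [0.57  0.278 0.069]
salt_shaker_mid 0.57 [234.176 312.4  ] [0.533 0.118 0.069]
```

View pics/w1.png

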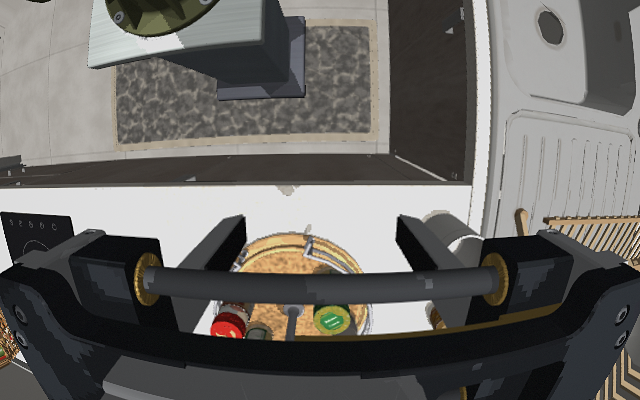

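Wrist view: the gripper is at the bottom of the picture and the rack opening shows near px (275,245). It agrees on the free place at about (0.47, 0.182). Next I'll go to the lone jar.

>>> jog_arm(
  rows=[
    [[-0.01,-0.015,0],0,0.094],
    [[-0.014,-0.03,0],0,0.094],
    [[-0.014,-0.04,0],0,0.094],
    [[-0.014,-0.04,0],0,0.094],
    [[-0.014,-0.04,0],0,0.094],
    [[-0.014,-0.04,0],0,0.094],
    [[-0.014,-0.04,0],0,0.094],
    [[-0.014,-0.04,0],0,0.094],
    [[-0.014,-0.04,0],0,0.094],
    [[-0.014,-0.04,0],0,0.094],
    [[-0.012,-0.035,0],0,0.094],
    [[0,-0.0145,0],0,0.094],
  ],
)

```text
time_s: 4.55
ee_pos: [0.4786, -0.1679, 0.2552]
eef_rot: [-3.141, -0.0, 3.139]
force: [-1.0, 0.2, -0.9]
grip_width: 0.094
grip_force: 0.0
```

>>> jog_arm(
  rows=[
    [[0,0,0.02],0,0.094],
    [[0,0,0.035],0,0.094],
    [[0,0,0.03],0,0.094],
    [[0,0,0.02],0,0.094],
    [[0,0,0],0,0.094],
    [[0,0,0],0,0.094],
  ],
)

```text
time_s: 5.05
ee_pos: [0.4779, -0.1643, 0.1508]
eef_rot: [3.141, -0.001, -3.141]
force: [0.7, -1.0, -0.4]
grip_width: 0.0942
grip_force: 0.0
```

Run:
```python
from h import *
np.set_printoptions(precision=3,suppress=True)
print(get_obs()["ee_pos"],get_obs()["eef_rot"],get_obs()["qpos"])
wcam(H,["stray_mid"],"w2")
```

```text
[ 0.478 -0.164  0.151] [ 3.141 -0.001 -3.141] [-0.404  0.255  1.712  0.     1.176 -1.975]
cam [ 0.413 -0.164  0.33 ] [-0.225  0.     0.974]
stray_mid 0.56 [317.632 201.12 ] [ 0.485 -0.167  0.053]
```

View pics/w2.png

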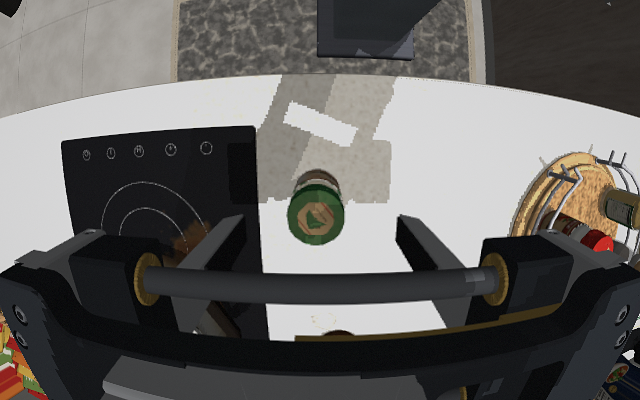

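The jar is centred between the fingers (cap at px (316,217)). It's at about (0.484, -0.169), so I'll nudge, descend and grip.

>>> jog_arm(
  rows=[
    [[-0.006,-0.004,0.01],0,0.094],
    [[0,0,0.02],0,0.094],
    [[0,0,0.02],0,0.094],
    [[0,0,0.02],0,0.094],
    [[0,0,0.02],0,0.094],
    [[0,0,0.009],0,0.094],
    [[0,0,0],0,0.07],
    [[0,0,0],0,0.05],
    [[0,0,0],0,0.04],
    [[0,0,0],0,0.035],
    [[0,0,0],0,0.035],
    [[0,0,0],0,0.035],
  ],
  squeeze=20,
)

```text
time_s: 6.15
ee_pos: [0.4842, -0.1688, 0.0521]
eef_rot: [-3.141, 0.001, 3.141]
force: [-0.1, 0.9, 0.1]
grip_width: 0.057
grip_force: 0.0
```

>>> jog_arm(
  rows=[
    [[0,0,0],0,0.035],
    [[0,0,0],0,0.035],
    [[0,0,0],0,0.035],
    [[0,0,0],0,0.035],
  ],
)

```text
time_s: 6.48
ee_pos: [0.484, -0.1686, 0.0516]
eef_rot: [-3.142, 0.0, 3.141]
force: [-0.3, 2.3, 2.7]
grip_width: 0.0455
grip_force: 20.0
```

>>> jog_arm(
  rows=[
    [[0,0,-0.006],0,0.035],
    [[0,0,-0.015],0,0.035],
    [[0,0,-0.025],0,0.035],
    [[0,0,-0.03],0,0.035],
    [[0,0,-0.03],0,0.035],
    [[0,0.005,-0.025],0,0.035],
    [[0.005,0.015,-0.015],0,0.035],
    [[0.005,0.025,-0.004],0,0.035],
    [[0.005,0.03,0],0,0.035],
    [[0,0.03,0],0,0.035],
    [[0,0.03,0],0,0.035],
    [[0,0.03,0],0,0.035],
  ],
)

```text
time_s: 7.48
ee_pos: [0.4684, -0.0024, 0.2017]
eef_rot: [-3.141, -0.0, 3.141]
force: [0.4, -0.4, -2.5]
grip_width: 0.0457
grip_force: 20.0
```

>>> jog_arm(
  rows=[
    [[0,0.03,0],0,0.035],
    [[0,0.03,0],0,0.035],
    [[0,0.03,0],0,0.035],
    [[0,0.03,0],0,0.035],
    [[0,0.025,0],0,0.035],
    [[0,0.02,0],0,0.035],
    [[0,0.01,0],-3,0.035],
    [[0,0.008,0],-5,0.035],
    [[0,0,0],-5,0.035],
    [[0,0,0],0,0.035],
    [[0,0,0],0,0.035],
  ],
)

```text
time_s: 8.4
ee_pos: [0.4684, 0.1792, 0.2014]
eef_rot: [-3.141, -0.0, -2.918]
force: [0.1, 0.5, -2.8]
grip_width: 0.0457
grip_force: 20.0
```

Run:
```python
from h import *
np.set_printoptions(precision=3,suppress=True)
o=get_obs();print(o["time_s"],o["ee_pos"],o["eef_rot"],o["grip_force"])
wcam(H,["free_place","opening","knob_mid","jar_a_mid"],"w3")
```

```text
8.4 [0.468 0.179 0.201] [-3.141 -0.    -2.918] 19.99627422890626
cam [0.405 0.165 0.381] [-0.22  -0.05   0.974]
free_place 0.74 [325.376 180.32 ] [0.47  0.185 0.024]
free_place 0.53 [388.416 229.8  ] [0.514 0.276 0.024]
opening 0.93 [324.096 155.6  ] [0.439 0.176 0.054]
knob_mid 0.96 [323.072 307.4  ] [0.553 0.2   0.158]
knob_mid 0.53 [324.992 180.68 ] [0.446 0.177 0.158]
jar_a_mid 0.72 [319.616 208.   ] [0.49  0.183 0.077]
jar_a_mid 0.62 [387.776 229.2  ] [0.497 0.258 0.077]
```

View pics/w3.png

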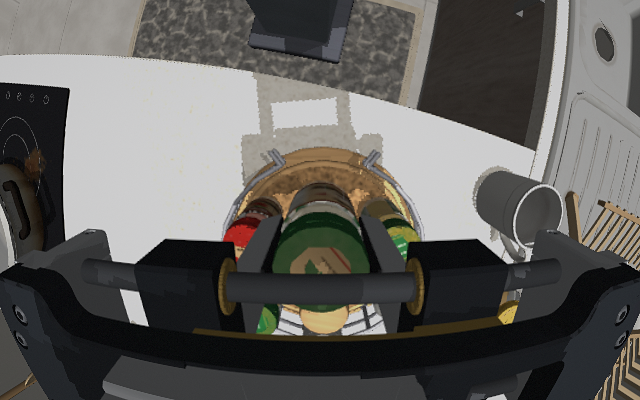

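The rail ends are at px (277,158) and (372,158), with the jar centred between them and both neighbours clear of the fingers. I'll lower it gently.

>>> jog_arm(
  rows=[
    [[0,0.002,0.01],0,0.035],
    [[0,0,0.02],0,0.035],
    [[0,0,0.025],0,0.035],
    [[0,0,0.025],0,0.035],
    [[0,0,0.018],0,0.035],
    [[0,0,0.01],0,0.035],
    [[0,0,0.006],0,0.035],
    [[0,0,0.003],0,0.035],
    [[0,0,0.002],0,0.035],
    [[0,0,0.001],0,0.035],
    [[0,0,0.001],0,0.035],
    [[0,0,0.001],0,0.035],
  ],
)

```text
time_s: 9.65
ee_pos: [0.4685, 0.1814, 0.08]
eef_rot: [3.142, 0.001, -2.915]
force: [-0.1, -0.5, -2.6]
grip_width: 0.046
grip_force: 20.0
```

>>> jog_arm(
  rows=[
    [[0,0,0.001],0,0.035],
    [[0,0,0.001],0,0.035],
    [[0,0,0.001],0,0.035],
    [[0,0,0],0,0.035],
  ],
)

```text
time_s: 9.98
ee_pos: [0.4681, 0.1813, 0.0763]
eef_rot: [-3.142, -0.0, -2.915]
force: [-0.0, 1.0, -3.7]
grip_width: 0.0453
grip_force: 20.0
```

Nearly down; I'll take half-millimetre steps to contact.

>>> jog_arm(
  rows=[
    [[0,0,0.0005],0,0.035],
    [[0,0,0.0005],0,0.035],
    [[0,0,0],0,0.035],
  ],
)

```text
time_s: 10.23
ee_pos: [0.4683, 0.1813, 0.0757]
eef_rot: [-3.142, 0.0, -2.915]
force: [-1.1, -0.3, 0.4]
grip_width: 0.0453
grip_force: 20.0
```

>>> jog_arm(
  rows=[
    [[0,0,0.0005],0,0.035],
    [[0,0,0],0,0.035],
  ],
  squeeze=8,
)

```text
time_s: 10.4
ee_pos: [0.4684, 0.1815, 0.0755]
eef_rot: [3.141, 0.001, -2.915]
force: [-2.3, 0.7, 5.8]
grip_width: 0.0454
grip_force: 8.0
```

>>> jog_arm(
  rows=[
    [[0,0,0],0,0.048],
    [[0,0,0],0,0.052],
    [[0,0,0],0,0.058],
    [[0,0,0],0,0.062],
    [[0,0,0],0,0.064],
    [[0,0,0],0,0.064],
    [[0,0,-0.005],0,0.064],
    [[0,0,-0.015],0,0.064],
    [[0,0,-0.025],0,0.064],
    [[0,0,-0.035],0,0.064],
    [[0,0,-0.035],0,0.064],
    [[0,0,-0.025],0,0.064],
  ],
)

```text
time_s: 11.4
ee_pos: [0.4684, 0.1814, 0.2184]
eef_rot: [3.141, 0.003, -2.915]
force: [0.9, -0.5, 0.5]
grip_width: 0.0641
grip_force: 0.0
```

>>> jog_arm(
  rows=[
    [[0,0,-0.015],0,0.08],
    [[0,0,-0.005],0,0.08],
    [[0,0,0],0,0.08],
  ],
)

```text
time_s: 11.65
ee_pos: [0.4684, 0.1814, 0.2359]
eef_rot: [3.142, 0.002, -2.915]
force: [0.6, 0.2, -0.5]
grip_width: 0.079
grip_force: 0.0
```

Run:
```python
from h import *
np.set_printoptions(precision=3,suppress=True)
o=get_obs();print(o["time_s"],o["ee_pos"],o["eef_rot"],o["qpos"])
wcam(H,["opening","knob_mid","salt_shaker_mid","stray_mid","carousel"],"w4")
```

```text
11.65 [0.468 0.181 0.236] [ 3.142  0.002 -2.915] [ 0.297  0.169  1.611 -0.     1.36  -1.501]
cam [0.404 0.166 0.415] [-0.222 -0.051  0.974]
opening 0.69 [324.608 147.4  ] [0.434 0.178 0.054]
opening 0.51 [421.632 326.88 ] [0.655 0.38  0.054]
knob_mid 0.95 [320.576 283.4  ] [0.55  0.2   0.158]
salt_shaker_mid 0.66 [378.368 276.88 ] [0.575 0.281 0.069]
stray_mid 0.63 [321.024 178.92 ] [0.471 0.182 0.053]
carousel 0.67 [324.672 182.68 ] [0.485 0.19  0.   ]
carousel 0.64 [318.272 227.32 ] [0.55  0.196 0.   ]
```

View pics/w4.png

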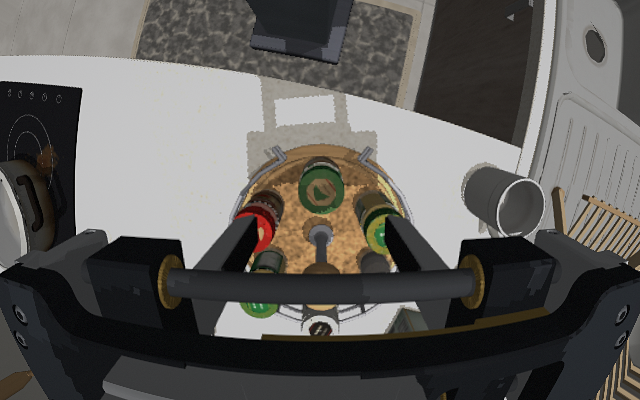

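The stray jar now stands upright in the free place (cap px (322,190)). The salt is at px (375,265) and the axis at about (0.549, 0.199). I'll move over the knob and pre-turn the wrist by +130°.

>>> jog_arm(
  rows=[
    [[-0.01,0,0],3,0.07],
    [[-0.0097,0.0005,0],6.5,0.07],
    [[0,0,0],6.5,0.07],
    [[0,0,0],6.5,0.07],
    [[0,0,0],6.5,0.07],
    [[0,0,0],6.5,0.07],
    [[0,0,0],6.5,0.07],
    [[0,0,0],6.5,0.07],
    [[0,0,0],6.5,0.07],
    [[0,0,0],6.5,0.07],
    [[0,0,0],6.5,0.07],
    [[0,0,0],6.5,0.07],
  ],
)

```text
time_s: 12.95
ee_pos: [0.4872, 0.1857, 0.2343]
eef_rot: [-3.14, -0.0, 2.062]
force: [-0.3, -0.6, 0.3]
grip_width: 0.0699
grip_force: 0.0
```

>>> jog_arm(
  rows=[
    [[0,0,0],6.5,0.07],
    [[0,0,0],6.5,0.07],
    [[0,0,0],6.5,0.07],
    [[0,0,0],6.5,0.07],
    [[0,0,0],6.5,0.07],
    [[0,0,0],6.5,0.07],
    [[0,0,0],6.5,0.07],
    [[0,0,0],6.5,0.07],
    [[0,0,0],3,0.07],
    [[0,0,0],0,0.07],
    [[0,0,0],0,0.07],
  ],
)

```text
time_s: 13.87
ee_pos: [0.4873, 0.1857, 0.2345]
eef_rot: [-3.141, 0.001, 1.11]
force: [-0.2, 0.4, -0.0]
grip_width: 0.0703
grip_force: 0.0
```

Run:
```python
from h import *
o=get_obs();print(o["time_s"],o["ee_pos"],o["eef_rot"],o["qpos"])
R=Rn.from_euler("xyz",o["eef_rot"]).as_matrix();print(R.T@(np.array([.549,.199,.142])-o["ee_pos"]))
```

```text
13.8667 [0.48725503 0.18566579 0.23449849] [-3.14103504e+00  5.32713132e-04  1.10999339e+00] [ 2.93813126e-01  2.14665361e-01  1.55971281e+00 -6.25485341e-06
  1.36798564e+00  7.54617478e-01]
[0.03944865 0.04942698 0.09244994]
```

>>> jog_arm(
  rows=[
    [[0.01,0.012,0],0,0.07],
    [[0.0145,0.018,0],0,0.07],
    [[0.01,0.013,0],0,0.07],
    [[0.005,0.0064,0],0,0.07],
    [[0,0,0],0,0.07],
    [[0,0,0],0,0.07],
  ],
)

```text
time_s: 14.37
ee_pos: [0.5488, 0.1989, 0.2344]
eef_rot: [-3.141, 0.001, 1.109]
force: [0.4, 0.1, 0.8]
grip_width: 0.0698
grip_force: 0.0
```

Run:
```python
from h import *
np.set_printoptions(precision=4,suppress=True)
o=get_obs();print(o["time_s"],o["ee_pos"],o["eef_rot"])
wcam(H,["knob_mid","stray_mid","salt_shaker_mid"],"w5")
```

```text
14.3667 [0.5488 0.1989 0.2344] [-3.1408  0.0006  1.1088]
cam [0.5777 0.2571 0.4138] [0.1019 0.2032 0.9738]
knob_mid 0.75 [321.216 194.32 ] [0.5504 0.2017 0.158 ]
knob_mid 0.52 [330.112 231.2  ] [0.5426 0.1683 0.158 ]
stray_mid 0.72 [266.368 222.8  ] [0.462  0.1767 0.053 ]
salt_shaker_mid 0.65 [308.096 104.6  ] [0.5732 0.2798 0.069 ]
```

View pics/w5.png

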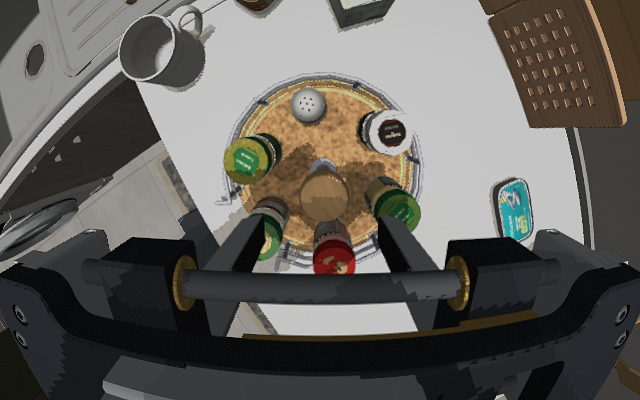

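Clear of jars: knob at px (323,195), salt at px (308,105). Descend and grip.

>>> jog_arm(
  rows=[
    [[0.001,0,0.01],0,0.07],
    [[0,0,0.02],0,0.07],
    [[0,0,0.02],0,0.07],
    [[0,0,0.02],0,0.07],
    [[0,0,0.015],0,0.07],
    [[0,0,0.0075],0,0.07],
    [[0,0,0],0,0.06],
    [[0,0,0],0,0.05],
    [[0,0,0],0,0.045],
    [[0,0,0],0,0.035],
    [[0,0,0],0,0.03],
    [[0,0,0],0,0.03],
  ],
  squeeze=25,
)

```text
time_s: 15.57
ee_pos: [0.5515, 0.1993, 0.1434]
eef_rot: [3.137, -0.002, 1.107]
force: [13.3, -3.6, -2.7]
grip_width: 0.0415
grip_force: 25.0
```

>>> jog_arm(
  rows=[
    [[0,0,0],0,0.03],
    [[0,0,0],0,0.03],
    [[0,0,0],0,0.03],
    [[0,0,0],0,0.03],
  ],
)

```text
time_s: 15.9
ee_pos: [0.5515, 0.1993, 0.1435]
eef_rot: [3.137, -0.002, 1.107]
force: [13.1, -3.7, -3.8]
grip_width: 0.0415
grip_force: 25.0
```

The knob sits a few mm along +tool y; I'll relieve the side force.

>>> jog_arm(
  rows=[
    [[0,0.0015,0],0,0.03],
    [[0,0.001,0],0,0.03],
    [[0,0,0],0,0.03],
  ],
)

```text
time_s: 16.15
ee_pos: [0.5516, 0.1992, 0.1434]
eef_rot: [-3.141, -0.001, 1.108]
force: [-7.2, 1.4, 6.8]
grip_width: 0.0418
grip_force: 25.0
```

>>> jog_arm(
  rows=[
    [[0,-0.0008,0],0,0.03],
    [[0,0,0],0,0.03],
    [[0,0,0],-0.4,0.03],
    [[0,0,0],-0.8,0.03],
    [[0,0,0],-1.2,0.03],
    [[0,0,0],-1.6,0.03],
    [[0,0,0],-1.6,0.03],
    [[0,0,0],-1.6,0.03],
    [[0,0,0],-1.6,0.03],
    [[0,0,0],-1.6,0.03],
    [[0,0,0],-1.6,0.03],
    [[0,0,0],-1.6,0.03],
  ],
)

```text
time_s: 17.15
ee_pos: [0.552, 0.1991, 0.1434]
eef_rot: [3.139, -0.001, 1.346]
force: [3.7, -0.9, 4.6]
grip_width: 0.0415
grip_force: 25.0
```

>>> jog_arm(
  rows=[
    [[0,0,0],-1.6,0.03],
    [[0,0,0],-1.6,0.03],
    [[0,0,0],-1.6,0.03],
    [[0,0,0],-1.6,0.03],
    [[0,0,0],-1.6,0.03],
    [[0,0,0],-1.6,0.03],
    [[0,0,0],-1.6,0.03],
    [[0,0,0],-1.6,0.03],
    [[0,0,0],-1.6,0.03],
    [[0,0,0],-1.6,0.03],
    [[0,0,0],-1.6,0.03],
    [[0,0,0],-1.6,0.03],
  ],
)

```text
time_s: 18.15
ee_pos: [0.5525, 0.1991, 0.1435]
eef_rot: [3.138, -0.0, 1.681]
force: [9.3, -0.2, 2.3]
grip_width: 0.0415
grip_force: 25.0
```

>>> jog_arm(
  rows=[
    [[0,0.0004,0],-1.6,0.03],
    [[0,0.0004,0],-1.6,0.03],
    [[0,0.0002,0],-1.6,0.03],
    [[0,0,0],-1.6,0.03],
    [[0,0,0],-1.6,0.03],
    [[0,0,0],-1.6,0.03],
    [[0,0,0],-1.6,0.03],
    [[0,0,0],-1.6,0.03],
    [[0,0,0],-1.6,0.03],
    [[0,0,0],-1.6,0.03],
    [[0,0,0],-1.6,0.03],
    [[0,0,0],-1.6,0.03],
  ],
)

```text
time_s: 19.15
ee_pos: [0.5531, 0.1992, 0.1434]
eef_rot: [3.139, 0.001, 2.016]
force: [4.6, -0.7, 3.6]
grip_width: 0.042
grip_force: 25.0
```

>>> jog_arm(
  rows=[
    [[0,0,0],-1.6,0.03],
    [[0,0,0],-1.6,0.03],
    [[0,0,0],-1.6,0.03],
    [[0,0,0],-1.6,0.03],
    [[0,0,0],-1.6,0.03],
    [[0,0,0],-1.6,0.03],
    [[0,0,0],-1.6,0.03],
    [[0,0,0],-1.6,0.03],
    [[0,0,0],-1.6,0.03],
    [[0,0,0],-1.6,0.03],
    [[0,0,0],-1.6,0.03],
    [[0,0,0],-1.6,0.03],
  ],
)

```text
time_s: 20.15
ee_pos: [0.5536, 0.1996, 0.1435]
eef_rot: [3.138, 0.002, 2.352]
force: [9.0, 2.9, 2.0]
grip_width: 0.0415
grip_force: 25.0
```

>>> jog_arm(
  rows=[
    [[0,0,0],-1.6,0.03],
    [[0,0,0],-1.6,0.03],
    [[0,0,0],-1.6,0.03],
    [[0,0,0],-1.6,0.03],
    [[0,0,0],-1.6,0.03],
    [[0,0,0],-1.6,0.03],
    [[0,0,0],-1.6,0.03],
    [[0,0,0],-1.6,0.03],
    [[0,0,0],-1.6,0.03],
    [[0,0,0],-1.6,0.03],
    [[0,0,0],-1.6,0.03],
    [[0,0,0],-1.6,0.03],
  ],
)

```text
time_s: 21.15
ee_pos: [0.5539, 0.2, 0.1435]
eef_rot: [3.137, 0.004, 2.687]
force: [12.7, 6.4, 0.2]
grip_width: 0.0412
grip_force: 25.0
```

>>> jog_arm(
  rows=[
    [[-0.0004,0.0004,0],-1.6,0.03],
    [[-0.0004,0.0004,0],-1.6,0.03],
    [[-0.0002,0.0004,0],-1.6,0.03],
    [[0,0,0],-1.6,0.03],
    [[0,0,0],-1.6,0.03],
    [[0,0,0],-1.6,0.03],
    [[0,0,0],-1.6,0.03],
    [[0,0,0],-1.6,0.03],
    [[0,0,0],-1.6,0.03],
    [[0,0,0],-1.6,0.03],
    [[0,0,0],-1.6,0.03],
    [[0,0,0],-1.6,0.03],
  ],
)

```text
time_s: 22.15
ee_pos: [0.5541, 0.2006, 0.1434]
eef_rot: [3.14, 0.002, 3.022]
force: [1.8, 3.9, 5.0]
grip_width: 0.0417
grip_force: 25.0
```

>>> jog_arm(
  rows=[
    [[0,0,0],-1.6,0.03],
    [[0,0,0],-1.6,0.03],
    [[0,0,0],-1.6,0.03],
    [[0,0,0],-1.2,0.03],
    [[0,0,0],-0.8,0.03],
    [[0,0,0],-0.4,0.03],
    [[0,0,0],0,0.03],
    [[0,0,0],0,0.03],
  ],
)

```text
time_s: 22.82
ee_pos: [0.5541, 0.2008, 0.1434]
eef_rot: [3.14, 0.002, -3.136]
force: [1.8, 6.0, 5.4]
grip_width: 0.0416
grip_force: 25.0
```

Run:
```python
from h import *
np.set_printoptions(precision=4,suppress=True)
o=get_obs();print(o["time_s"],o["ee_pos"],o["eef_rot"],o["force"],o["qpos"][5])
wcam(H,["knob_mid","opening","salt_shaker_mid"],"w6")
p=camera("top");P,m=cloud(p);x,y,z=P[...,0],P[...,1],P[...,2]
for n in("opening","salt_shaker_mid","knob_mid"):
    print(n,[(round(r["p"],2),ray(p,r["at"],H[n])) for r in spot_point(n,p)[:2]])
p2=camera("scene")
for n in("opening","salt_shaker_mid"):
    print(n,[(round(r["p"],2),ray(p2,r["at"],H[n])) for r in spot_point(n,p2)[:2]])
```

```text
22.8167 [0.5541 0.2008 0.1434] [ 3.1398  0.0022 -3.1365] [1.8003 6.034  5.4349] -1.2913390484087903
cam [0.4884 0.2    0.3227] [-0.228  -0.0025  0.9737]
knob_mid 0.73 [319.424 235.4  ] [0.5523 0.1998 0.158 ]
knob_mid 0.36 [247.168 160.08 ] [0.5093 0.1602 0.158 ]
opening 0.55 [293.312  63.92 ] [0.4384 0.1765 0.054 ]
opening 0.47 [248.192 256.48 ] [0.6159 0.1307 0.054 ]
salt_shaker_mid 0.66 [298.112 102.92 ] [0.4737 0.1819 0.069 ]
opening []
salt_shaker_mid []
knob_mid [(0.73, array([0.5475, 0.2008, 0.158 ])), (0.29, array([0.5081, 0.1356, 0.158 ]))]
opening [(0.93, array([0.4413, 0.1823, 0.054 ]))]
salt_shaker_mid [(0.75, array([ 0.7194, -0.0203,  0.069 ]))]
```

View pics/w6.png

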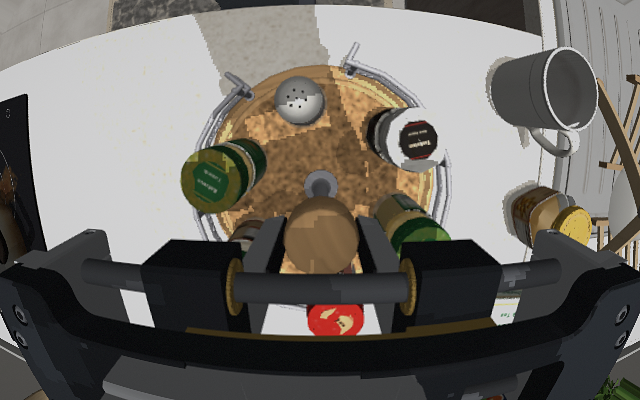

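The salt (dome px (300,98)) sits between the rail ends at px (228,76) and (353,45), with all jars upright. I'll check its centring numerically from the same picture.

Run:
```python
from h import *
o=get_obs();p=camera("wrist");T=np.eye(4);T[:3,:3]=Rn.from_euler("xyz",o["eef_rot"]).as_matrix();T[:3,3]=o["ee_pos"]
W=T@p["T_tool_cam"];K=p["K"]
def f(a,z):
    d=(np.array(a)-[K[0,2],K[1,2]])/[K[0,0],K[1,1]];th=np.hypot(*d);v=W[:3,:3]@(np.r_[d/th*np.sin(th),np.cos(th)]*[1,-1,-1])
    q=(W[:3,3]+v*(z-W[2,3])/v[2])[:2]-[.5525,.1998];print(a,z,q.round(4),np.hypot(*q).round(4),np.degrees(np.arctan2(q[1],q[0]))%360)
f((320,183),.026)
for a,z in(((229,74),.066),((354,43),.066),((250,95),.066),((349,69),.066),((300,100),.106),((298.1,102.9),.069),((318,236),.176)):f(a,z)
```

```text
(320, 183) 0.026 [-0.0036  0.0002] 0.0036 177.1706571410041
(229, 74) 0.066 [-0.1056 -0.077 ] 0.1307 216.08766035251008
(354, 43) 0.066 [-0.1306  0.0276] 0.1335 168.05156899486374
(250, 95) 0.066 [-0.0866 -0.0585] 0.1045 214.04608027932287
(349, 69) 0.066 [-0.1078  0.0235] 0.1103 167.7157814614722
(300, 100) 0.106 [-0.0786 -0.014 ] 0.0799 190.07570931948717
(298.1, 102.9) 0.069 [-0.0788 -0.0179] 0.0808 192.82449132200284
(318, 236) 0.176 [-0.0068 -0.0007] 0.0068 185.8782915353508
```

The opening's middle is at about 191.5° and the salt at about 191.5°, so it's centred and still. Handing in.

```bash
python3 -c "
from station import *
print(hand_in())"
```

```text
the job is handed in; nothing more can be done
None
```

The spice jar stands upright in the free place, the salt shaker is within about 1–2° of the middle of the opening, and the gripper is still holding the knob with the disc at rest; the job is handed in, with no verdict shown.

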